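Hold the purge pot's bayonet lid at its half-turn vent mark

ROBOT

A 6-joint arm with a two-finger parallel gripper is mounted at the origin on the work surface. World frame = base frame: x ahead of the robot, y to its left, z up, the work surface at z = 0. Lengths are in mm, angles in rad, forces in N, time in s.
With the tool pointing down it reaches from about 425 to 950 mm from the base axis. Payload 14.7 kg.
Tool frame: the origin (TCP) lies at the very end of the fingers, on their centre line; the grasp point (between the pads) lies 19 mm behind it (pinch_z is the distance from the TCP to the grasp point, in mm); y points along the fingers, x is the direction in which the jaws open and shut, and the axes are right-handed (so a half turn about y gives the same grasp; the last joint's range is limited). The gripper opens to 85 mm and grips with 20 to 120 N. Pads are 22 mm wide; open, the fingers measure 114 mm over their backs; the gripper's body (76 mm by 85 mm) begins 54 mm behind the grasp point. The pads swing forward as they close: fully open they stand 13 mm farther back than shut.
Start: joints at [-1.189, 0.48, 1.596, -0, 1.065, -0.047], TCP at [270.272, -591.139, 231.297] pointing down, gripper open.
Joint ranges: [-2.75, 2.75], [-0.82, 2.05], [0.23, 2.67], [-1.56, 4.7], [0.09, 2.69], [-2.92, 2.92]. Speed limits (rad/s): [1.89, 1.89, 2.39, 3.01, 3.01, 3.01].

INTERFACE

Orientations are given as a unit quaternion [w, x, y, z].
In Python, from bench import goto, servo_line, set_joints, ungrasp, grasp, hold, inverse_kinematics, state, camera, MotionError, sign_off, pinch_z gives the robot as it stands. Calls block until the motion is done:
- goto(position, orientation): joint-space move of the TCP to a pose.
- servo_line(position, attitude=None, feed=150): straight line of the TCP; attitude=None keeps the orientation; feed is the mean speed in mm/s.
- set_joints(angles): joint-space move.
- ungrasp() and grasp(grasp_force=None): open the fingers fully, or close them until they stop; grasp_force is the grip in N (None keeps the last).
- hold(seconds).
- inverse_kinematics(position, orientation): joint angles nearest the present ones, or None.
- state(): the state.
- camera(name): name is "scene" or "side" or "wrist"; returns a dict with "image" (384x512x3 uint8, blue, green, red), "camera_matrix" (3x3 intrinsics, pixels), "R" (3x3) and "t" (3): a world point X has camera coordinates R X + t. Camera axes: x right, y down, z forward; pixel columns grow to the right and rows downward; lengths in mm; the calibration is good to about 2 mm. A picture is of the moment at which its call begins. There is no depth.
A pose or a line that the arm cannot do raises MotionError and nothing moves.
- sign_off(): hands the job in, once; it reports no verdict.
The state is a dict: "clock": time; "joints": joint angles; "qd": joint speeds; "tau": joint torques, N m; "tool_pos": TCP position; "orientation": TCP orientation; "wrist_force": force on the tool from outside, world axes, zero at the start; "ft_torque": the same for the moment, N m; "width": finger opening in mm.
Only numpy, scipy, OpenCV 4.12 (cv2) and the standard library are available. Lean on these libraries where they do the work, as an engineer would, in place of code of your own. Each camera call takes 0.05 s, during which the arm holds its last target. There are 200 camera calls.

TASK

Pick the bayonet lid off the red mat, set its two lugs down through the two slots of the blue purge pot and press it fully home against the spring, then twist it clockwise (seen from above) to the green mark, half of the way to the red lock mark, without letting it click into the lock. Finish while still gripping the lid there and holding it pressed fully down on the rim: do not let go. Leave the circuit board and the hex key set where they are.

Things in the scene. Friction and masses are not known exactly. Their poses are not given: they have to be found in the camera images.
- lid: Loose aluminium bayonet lid, about 140 g, standing upright on its spigot on the mat. Origin: centre of the spigot's underside, z up. Spigot 41 mm diameter, 0 to 22 mm high, foot chamfered; two lugs along +x and -x, 9 mm wide, 2 to 8 mm high, reaching 30 mm from the axis; flange 70 mm diameter, 22 to 27 mm; bar handle on top, along x. +x and -x are alike (half-turn symmetric).
- lid_handle (a point): Middle of the lid's black bar handle, on the lid's axis 42 mm above the lid's origin. The bar is 50 mm long (x), 14 mm wide (y), 30 mm high, standing on the flange, with a white line along its top; it lies straight above the two lugs. White dashes on the flange at the bar's ends point where the lugs point.
- pot: Blue purge pot, bolted down, 96 mm diameter (foot 116), 70 mm high. Origin: centre of its underside, z up. Seen from above: white rim marks at +x and -x are at the slots; green marks, the half-turn, lie 45 deg clockwise of them; red marks, the lock, 90 deg clockwise. Sprung detents make the click: the lugs first feel them at about 60 deg, are over them at about 75. Marks come in opposite pairs.
- pot_mouth (a point): Centre of the pot's mouth at rim height, 70 mm above its origin. Bore 45 mm diameter through a lip 10 mm thick; two slots 15 mm wide along the pot's +x and -x, reaching 33.5 mm from the axis. Below the lip the lugs can turn clockwise seen from above only (stop at about 6 deg the other way). Home: flange on the rim, the lid's origin 48 mm above the pot's. Lugs clear the lip within 4 mm of home.
- plunger (a joint): Brass spring plunger, 28 mm diameter, in the pot's mouth; its top is 12 mm below the rim when free. Value 0 when free, -0.010 m when the lid is fully home. It pushes the lid up with 3 N at first touch and 6 N at home, so an unpressed lid rises 4 mm until its lugs meet the lip.
- mat: Red hard silicone mat, 150 (x) by 170 (y) by 4 mm, fixed to the bench. Origin: centre of its underside.
- board: Loose green circuit board 90 by 65 mm, up to 16 mm high. Origin: centre of its underside. To be left alone.
- hexset: Loose steel hex key set in a black plastic holder, 90 mm (y) by 32 mm (x), 83 mm high with the keys. Origin: centre of its underside. To be left alone.
Things that resemble listed ones, but are neither listed nor needed, are in the scene too. Of the things shaped like the pot, the blue one is meant.

How it is judged:
By the outcome, as a careful person would: the job done as asked, in the order asked, and still so for the second after the job is handed in, while the arm keeps its last pose, push and grip.
It also fails if it takes over 42 s, if anything falls off the work surface, if the arm or the gripper's body presses on something with over 40 N, if the wrist force passes 120 N, or if a joint passes its speed limit or range.

## Working session

There is one attempt and no reset: what is moved stays moved. The work goes in short steps, each a Python script; the robot and the scene stay as the last script left them, time stands still between calls to the robot, and variables do not carry over. Pictures are saved under pics/ and viewed, about 8 in all and at most 12, crops included, and the job is handed in when it is done.

```bash
mkdir -p pics; ls; python3 - <<'E'
from bench import *
import cv2,numpy as np
ims=[]
for n in ["scene","side"]:
    c=camera(n); cv2.imwrite(f"pics/{n}0.png",c["image"]); np.savez(f"{n}0.npz",**c)
    print(n,c["camera_matrix"].round(1).tolist(),(-c["R"].T@c["t"]).round(0))
s=state();print(s["clock"],s["orientation"],s["width"],pinch_z,s["wrist_force"])
E
```

```text
pics
scene [[443.9, 0.0, 260.3], [0.0, 443.9, 190.2], [0.0, 0.0, 1.0]] [807. 523. 977.]
side [[409.3, 0.0, 255.1], [0.0, 409.3, 186.6], [0.0, 0.0, 1.0]] [208. 613. 786.]
0.1 [ 0.5951661  -0.59468431  0.38250783 -0.38185815] 85.5341578023809 18.700000000000003 [ 0.28147556 -0.20257386  0.14069428]
```

View pics/scene0.png

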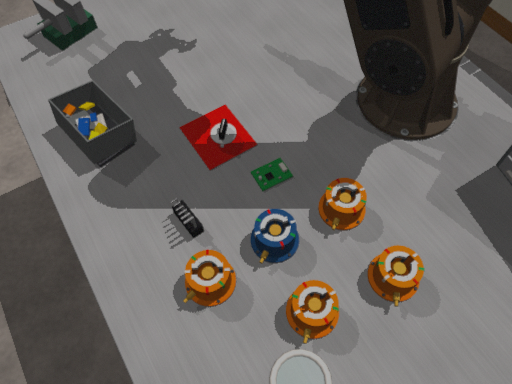

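View pics/side0.png

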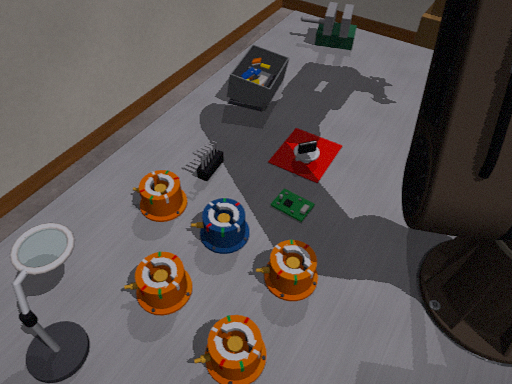

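The scene view shows the lid on the red mat at about (222,132) and the blue pot at about (275,232). In the side view they are at about (306,152) and (225,218). I'll cast rays for rough positions, then look from near with the wrist camera.

```bash
cat > h.py <<'E'
import cv2,numpy as np
from bench import *
from scipy.spatial.transform import Rotation as Ro
def ray(c,uv,z):
    d=c["R"].T@np.linalg.inv(c["camera_matrix"])@np.array([uv[0],uv[1],1.]); o=-c["R"].T@c["t"]
    return (o+d*(z-o[2])/d[2])[:2]
def q(yaw):
    """tool down, jaw axis (tool x) at yaw about world z"""
    c,s=np.cos(yaw),np.sin(yaw)
    M=np.array([[c,s,0],[s,-c,0],[0,0,-1]])
    return np.roll(Ro.from_matrix(M).as_quat(),1)
def toolM(s): return Ro.from_quat(np.roll(s["orientation"],-1)).as_matrix()
def proj(c,X):
    p=c["camera_matrix"]@(c["R"]@np.array(X,float)+c["t"]); return p[:2]/p[2]
E
python3 - <<'E'
from h import *
for n,l,p in [("scene",(223,128),(275,222)),("side",(307,148),(224,210))]:
    c=dict(np.load(n+"0.npz"))
    print(n,ray(c,l,50),ray(c,p,70))
s=state();M=toolM(s);print(M.round(3))
c=camera("wrist");print((M.T@(-c["R"].T@c["t"]-s["tool_pos"])).round(1),(c["R"]@M).round(3),c["camera_matrix"].round(0).tolist())
E
```

```text
scene [ 511.38552563 -154.46330709] [550.10810566 157.82930246]
side [ 509.52762668 -150.06011676] [563.51614328 155.54030864]
[[ 0.416 -0.     0.909]
 [-0.909  0.001  0.416]
 [-0.001 -1.     0.   ]]
[   1.  -142.    81.9] [[ 1.    -0.002  0.001]
 [ 0.001 -0.318 -0.948]
 [ 0.002  0.948 -0.318]] [[335.0, 0.0, 252.0], [0.0, 335.0, 196.0], [0.0, 0.0, 1.0]]
```

```bash
sed -i 's/M=np.array.*/M=np.array([[c,0,-s],[s,0,c],[0,-1,0]])/' h.py; python3 - <<'E'
from h import *
ims=[]
for n,p in [("lidw",(511,-152,165)),("potw",(557,157,185))]:
    y=np.arctan2(p[1],p[0])
    goto(list(p),q(y)); 
    c=camera("wrist"); np.savez(n,**c); ims.append(c["image"])
    print(n,proj(c,(p[0],p[1],50 if n=="lidw" else 70)),state()["clock"],state()["joints"])
    cv2.imwrite(f"pics/{n}.png",c["image"])
E
```

```text
lidw [250.69777838 188.60877608] 2.0333 [-3.47554022e-01  4.00683131e-01  1.93134790e+00 -1.49555004e-04
  8.09226966e-01 -5.68651651e-02]
potw [252.41362096 187.94103191] 3.275 [ 2.20172030e-01  4.32661337e-01  1.81161524e+00 -3.15862819e-04
  8.97585696e-01 -5.23828395e-02]
```

View pics/lidw.png

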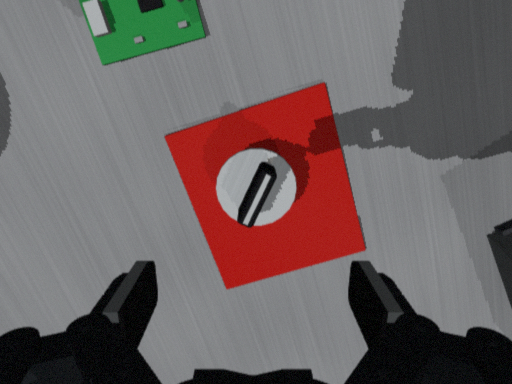

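View pics/potw.png

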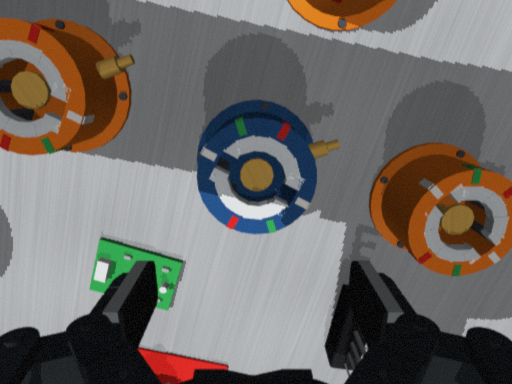

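Lid view: handle's white line runs from about (267,172) to (250,222), with the flange centred at about (256,187). Pot view: white marks at (207,154) and (304,205), green at (240,126) and (271,227), red at (284,130) and (233,222), and the brass plunger at (257,175).

```bash
cat > meas.py <<'E'
from h import *
def cents(mask,lo):
    n,_,st,ce=cv2.connectedComponentsWithStats(mask.astype(np.uint8)); return [(ce[i],st[i,4]) for i in range(1,n) if st[i,4]>=lo]
def marks(c,cen,z=70,r=(38,48.5)):
    """colour marks on the pot rim: world angle of each, by colour"""
    hsv=cv2.cvtColor(c["image"],cv2.COLOR_BGR2HSV); h,s,v=[hsv[...,i].astype(int) for i in range(3)]
    out={}
    for k,m in dict(white=(s<70)&(v>130),green=(h>45)&(h<80)&(s>110),red=((h<8)|(h>172))&(s>130)&(v>90)).items():
        P=[]
        for uv,a in cents(m,12):
            w=ray(c,uv,z); 
            if r[0]<np.hypot(*(w-cen))<r[1] and a<400: P.append(w)
        out[k]=np.array(P)
    return out
E
python3 - <<'E'
from meas import *
c=dict(np.load("potw.npz")); cen=ray(c,(256,177),70)
m=marks(c,cen,r=(36,54)); print(cen)
cen=np.mean([v.mean(0) for v in m.values() if len(v)==2],0)
print("centre",cen)
for k,v in m.items(): print(k,v.round(1).tolist(),v.mean(0).round(1),[np.degrees(np.arctan2(*(p-cen)[::-1])).round(1) for p in v],[np.hypot(*(p-cen)).round(1) for p in v])
c=dict(np.load("lidw.npz")); im=c["image"]; hsv=cv2.cvtColor(im,cv2.COLOR_BGR2HSV)
box=np.zeros(im.shape[:2],np.uint8); box[140:235,210:305]=1
dark=((hsv[...,2]<60)&(box>0)).astype(np.uint8)
gray=cv2.morphologyEx((((hsv[...,1]<60)|(hsv[...,2]<60))&(box>0)).astype(np.uint8),cv2.MORPH_OPEN,np.ones((7,7)))
k=max(cv2.findContours(gray,0,1)[0],key=cv2.contourArea); e=cv2.fitEllipse(cv2.convexHull(k)); print("flange ellipse",e,ray(c,e[0],27))
# white line: bright pixels surrounded by handle
hull=np.zeros_like(dark); kk=max(cv2.findContours(dark,0,1)[0],key=cv2.contourArea); cv2.fillPoly(hull,[cv2.convexHull(kk)],1)
line=((hsv[...,2]>150)&(cv2.erode(hull,np.ones((3,3)))>0)).astype(np.uint8)
l=max(cv2.findContours(line,0,1)[0],key=cv2.contourArea)
pts=np.array([ray(c,p,57) for p in np.argwhere(line)[:,::-1] if cv2.pointPolygonTest(l,(float(p[0]),float(p[1])),True)>=0])
mu=pts.mean(0); u,s,vt=np.linalg.svd(pts-mu); t=(pts-mu)@vt[0]
print("line n",len(pts),"mean",mu,"mid",mu+vt[0]*(t.max()+t.min())/2,"len",np.ptp(t),"deg",np.degrees(np.arctan2(vt[0][1],vt[0][0])))
v=np.hstack([cv2.resize(im[130:250,200:320],(480,480),interpolation=0),cv2.resize(cv2.cvtColor((gray*80+line*170),8)[130:250,200:320],(480,480),interpolation=0)]); cv2.imwrite("pics/lidmask.png",cv2.resize(v,(800,400)))
E
```

```text
[557.27420872 166.51411425]
centre [558.01019539 165.31326265]
white [[516.7, 174.3], [599.5, 155.7]] [558.1 165. ] [np.float64(167.7), np.float64(-13.1)] [np.float64(42.3), np.float64(42.6)]
green [[535.0, 201.7], [580.6, 129.5]] [557.8 165.6] [np.float64(122.3), np.float64(-57.7)] [np.float64(43.1), np.float64(42.4)]
red [[567.4, 206.8], [548.8, 123.8]] [558.1 165.3] [np.float64(77.2), np.float64(-102.5)] [np.float64(42.6), np.float64(42.5)]
flange ellipse ((255.79432678222656, 186.5257110595703), (77.53813934326172, 79.92835998535156), 82.04331970214844) [ 513.67130957 -158.31280129]
line n 235 mean [ 513.48114083 -159.60400621] mid [ 513.14870234 -159.98719851] len 43.64660677261598 deg -130.94327403655464
```

```bash
python3 - <<'E'
from h import *
L=np.array([513.5,-158.7]); Y=np.radians(-40.9)
goto([*L,100],q(Y)); servo_line([*L,34.5],feed=100)
grasp(80); s=state(); print(s["clock"],s["width"],s["tool_pos"],s["wrist_force"])
servo_line([*L,44.5],feed=60); hold(.2); s=state(); print(s["width"],s["wrist_force"],s["ft_torque"])
servo_line([*L,160],feed=200); s=state(); print(s["clock"],s["width"],s["wrist_force"],s["joints"].round(3) if hasattr(s["joints"],"round") else s["joints"])
P=[558.0,165.3]
goto([*P,160],q(np.radians(77.3))); hold(.3)
s=state(); print(s["clock"],s["tool_pos"],s["width"],s["joints"]); print(toolM(s).round(4).tolist())
c=camera("wrist"); np.savez("hov",**c); cv2.imwrite("pics/hov.png",c["image"])
c=camera("scene"); np.savez("hovs",**c); d=camera("side"); np.savez("hovd",**d)
f=lambda c,uv:cv2.resize(c["image"][uv[1]-70:uv[1]+70,uv[0]-70:uv[0]+70],(400,400))
g=lambda c: [int(x) for x in proj(c,(558,165,90))]
cv2.imwrite("pics/hov2.png",np.hstack([f(c,g(c)),f(d,g(d))])); print(g(c),g(d))
E
```

```text
5.9917 12.875312705268808 [ 513.46397952 -158.70608159   34.48822005] [ 0.69210971 -0.86149551  0.64461214]
12.48020466888972 [ 0.08762692 -0.19882458 -1.64026576] [0.01237387 0.0024052  0.00500402]
7.2333 12.70609285475496 [ 0.29325568  0.39850167 -2.04500298] [-0.356  0.414  1.928  0.     0.801  0.358]
8.9083 [558.15015851 164.71878216 160.02987878] 12.379929204826555 [ 2.34887673e-01  4.67541405e-01  1.82615742e+00 -1.68309198e-05
  8.47825612e-01 -1.11292391e+00]
[[0.2211, 0.0001, -0.9752], [0.9752, 0.0, 0.2211], [0.0, -1.0, -0.0001]]
[273, 222] [223, 208]
```

View pics/hov.png

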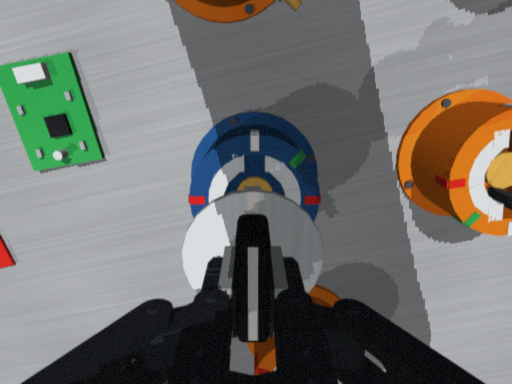

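View pics/hov2.png

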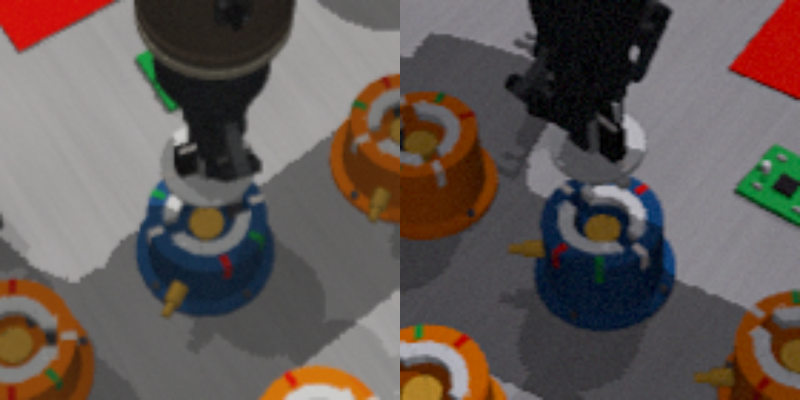

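Hover: the lid is held with its white line vertical at u≈252, so it is aligned with the tool. The pot's red marks are at (197,200) and (311,200), white at (255,140), green at (297,158). Next I'll measure the offset of the lid's flange from the pot centre in this same view.

```bash
python3 - <<'E'
from meas import *
from scipy.optimize import least_squares
c=dict(np.load("hov.npz")); im=c["image"]; s=state(); T=np.array(s["tool_pos"]); M=toolM(s)
hsv=cv2.cvtColor(im,cv2.COLOR_BGR2HSV).astype(int)
loc=lambda w:(M.T@(np.array([*w,0])-[*T[:2],0]))[[0,2]]
# flange: left and right rims and far arc: grey pixels at rows 190-300
g=((hsv[...,1]<45)&(hsv[...,2]>90)).astype(np.uint8)
E=[]
for r in range(222,262,3):
    row=g[r]
    l=next((u for u in range(165,240) if row[u:u+5].all()),None); rr=next((u for u in range(340,260,-1) if row[u-4:u+1].all()),None)
    E.append((r,l,rr))
print(E)
m=marks(c,np.array([558,165.3]),r=(36,50))
for k,v in m.items():
    for p in v: print(k,p.round(1),"tool",loc(p).round(1),np.degrees(np.arctan2(p[1]-165.3,p[0]-558)).round(1),np.hypot(*(p-[558,165.3])).round(1))
im2=cv2.resize(im[110:310,150:350],(600,600),interpolation=cv2.INTER_CUBIC); cv2.imwrite("pics/hovc.png",im2)
E
```

```text
[(222, 165, 340), (225, 165, 340), (228, 165, 340), (231, 165, 340), (234, 165, 340), (237, 165, 340), (240, 165, 340), (243, 165, 340), (246, 165, 340), (249, 165, 340), (252, 165, 340), (255, 165, 340), (258, 165, 340), (261, 165, 340)]
white [517.  174.5] tool [ 0.1 42.2] 167.4 42.1
green [534.8 201.4] tool [30.3 30.7] 122.7 42.9
red [548.7 123.8] tool [-42.3   0. ] -102.6 42.5
red [567.2 206.4] tool [42.4  0.2] 77.4 42.2
```

View pics/hovc.png

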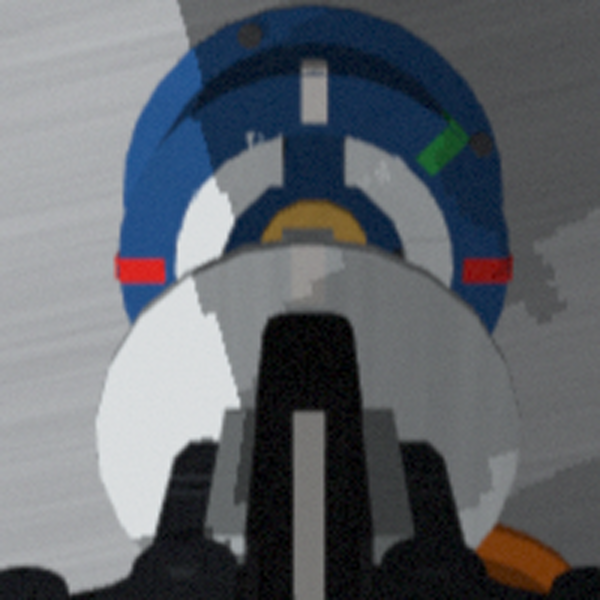

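Crop: the flange's upper edge runs through about (97,425), (308,246) and (518,432) in the 3x crop. The bar and white dash are in line with the pot's white mark at (314,95).

```bash
python3 - <<'E'
from meas import *
from scipy.optimize import least_squares
c=dict(np.load("hov.npz")); s=state(); T=np.array(s["tool_pos"]); M=toolM(s)
A=np.array([(97,425),(308,246),(518,432),(139,322),(487,332),(200,268),(415,268)])/3+[150-1/3,110-1/3]
W=np.array([ray(c,a,156.5) for a in A]); L=(W-T[:2])@M[:2][:,[0,2]]
f=least_squares(lambda p:np.hypot(*(L-p[:2]).T)-p[2],[0,0,35]); print(f.x,f.fun.round(2))
f=least_squares(lambda p:np.hypot(*(L-p[:2]).T)-35,[0,0]); print("R35",f.x,f.fun.round(2))
b=[(M.T@(np.array([*ray(c,np.array(a)/3+[150,110],186.5),0])-[*T[:2],0]))[[0,2]] for a in [(308,318),(309,410),(309,595)]]; print(np.round(b,1), T)
E
```

```text
[-1.20512937  0.45343545 34.15903149] [ 0.11 -0.36 -0.1  -0.26  0.05  0.31  0.25]
R35 [-1.23049158 -0.61201186] [-0.64 -0.14 -0.83 -0.44 -0.15  0.4   0.36]
[[-1.1 34.4]
 [-0.9 21.8]
 [-0.9 -6.3]] [558.06792503 165.08042618 160.0676803 ]
```

The lid sits about 1 mm towards tool -x relative to the pot, with angle and the other axis good. I'll correct that and descend in guarded steps.

```bash
cat > st.py <<'E'
from h import *
def rep(tag=""):
    s=state(); print(tag,round(s["clock"],2),np.round(s["tool_pos"],2),"F",np.round(s["wrist_force"],1),"T",np.round(s["ft_torque"],2),"w",round(s["width"],2)); return s
E
python3 - <<'E'
from st import *
P=[558.2,166.2]
servo_line([*P,106],q(np.radians(77.3)),feed=120); rep("above")
for z in [98,94,90,86,83,81,79.5,78.5,78,77.5]:
    servo_line([*P,z],feed=30); s=rep(z)
    F=np.array(s["wrist_force"])
    if (z>=90 and F[2]>5) or F[2]>22 or np.hypot(*F[:2])>12: print("stop"); break
E
```

```text
above 9.66 [558.38 166.25 106.2 ] F [ 0.6 -0.2 -1. ] T [0.   0.04 0.01] w 12.72
98 10.07 [558.18 166.19  98.  ] F [-0.6 -0.2 -2. ] T [ 0.02 -0.02 -0.05] w 12.84
94 10.36 [558.04 166.15  93.8 ] F [-0.8 -0.  -1.3] T [-0.02  0.05  0.09] w 12.35
90 10.64 [558.05 166.17  89.75] F [-0.3  0.4 -1.3] T [ 0.03 -0.04 -0.01] w 12.73
86 10.93 [558.38 166.25  86.  ] F [ 0.1 -0.1  1.9] T [ 0.08 -0.07 -0.02] w 12.64
83 11.18 [558.37 166.25  82.99] F [0.5 0.3 2.7] T [ 0.06 -0.12  0.03] w 12.5
81 11.43 [558.35 166.23  80.99] F [ 0.1 -0.4  4.3] T [ 0.04 -0.18 -0.03] w 12.51
79.5 11.68 [558.35 166.21  79.5 ] F [1.  0.1 3.5] T [ 0.08 -0.26 -0.06] w 12.25
78.5 11.93 [558.31 166.22  78.54] F [0.7 0.1 5.2] T [ 0.07 -0.25  0.06] w 12.78
78 12.18 [558.33 166.18  78.46] F [-0.2 -1.7 13.4] T [-0.02  0.05  0.  ] w 12.66
77.5 12.43 [558.35 166.2   78.41] F [-4.7 -2.1 22. ] T [-0.18  0.6  -0.02] w 12.74
stop
```

Home at TCP z 78.46, as predicted, with a firm press. Now I'll twist clockwise in small steps while keeping the push.

```bash
python3 - <<'E'
from st import *
P=[558.2,166.2,77.7]
for a in [3,8,15,22,30,38,42,45]:
    servo_line(P,q(np.radians(77.3-a)),feed=40); s=rep(a)
    F=np.array(s["wrist_force"]); M=toolM(s); print("   yaw",np.degrees(np.arctan2(M[1,0],M[0,0])).round(2))
    if F[2]>35 or F[2]<8 or abs(s["ft_torque"][2])>1.2: print("stop"); break
hold(.3); rep("end")
c=camera("wrist"); np.savez("tw",**c); cv2.imwrite("pics/tw.png",c["image"])
E
```

```text
3 12.68 [558.33 166.22  78.44] F [-3.7 -1.7 18.2] T [ 0.02  0.41 -0.16] w 12.73
   yaw 74.26
8 12.93 [558.5  166.29  78.45] F [-1.7 -1.1 17.1] T [ 0.08  0.2  -0.25] w 12.7
   yaw 69.24
15 13.2 [558.63 166.32  78.45] F [-0.9 -0.7 15.8] T [ 0.07  0.12 -0.21] w 12.29
   yaw 62.24
22 13.47 [558.69 166.34  78.42] F [ 0.1 -0.5 16. ] T [ 0.1   0.06 -0.25] w 12.64
   yaw 55.24
30 13.77 [558.79 166.36  78.44] F [-0.3 -0.8 15.3] T [ 0.05 -0.02 -0.21] w 12.63
   yaw 47.24
38 14.06 [558.78 166.36  78.42] F [-0.6  0.  14.7] T [-0.    0.   -0.19] w 12.57
   yaw 39.25
42 14.31 [558.79 166.35  78.43] F [-1.  -0.6 16.1] T [ 0.03 -0.09 -0.25] w 12.35
   yaw 35.26
45 14.56 [558.82 166.36  78.43] F [-0.7 -0.9 15.1] T [-0.03 -0.07 -0.13] w 12.57
   yaw 32.27
end 14.86 [558.8  166.36  78.44] F [ 0.2 -0.1 15.8] T [ 0.02 -0.02 -0.23] w 12.42
```

View pics/tw.png

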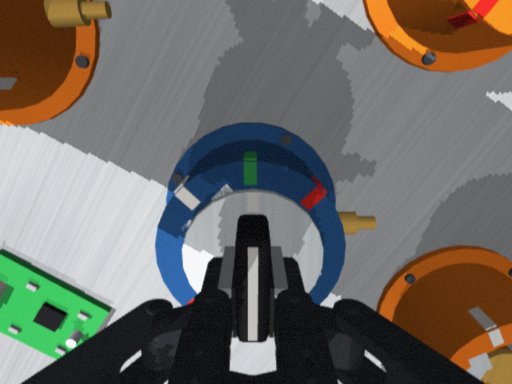

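The lid's white line is vertical at u≈252, pointing at the green mark at (250,168). The white mark at (187,194) and red mark at (314,192) lie symmetrically to either side. The lid is seated (z 78.44) with about 16 N of push, so I'm handing in.

```bash
python3 - <<'E'
from st import *
rep(); sign_off()
E
```

```text
14.91 [558.82 166.35  78.43] F [-1.  -1.6 15.4] T [ 0.  -0.1 -0.2] w 12.28
the job is handed in; nothing more can be done
```

The lid is in the blue pot, pressed fully home and twisted 45° clockwise to the green mark. I handed in at 14.9 s with the gripper still holding it at 80 N and pushing down.

- **Pick and fit:** I gripped the lid by its bar and measured it at about 1 mm off the pot's centre while hovering. I corrected that before lowering it. The lugs went through the slots with no side force, and the flange stopped the descent at the predicted height (TCP z 78.4 mm).
- **Twist:** The torque stayed small throughout (about 0.2 N m), with no sign of reaching the detents or of a click.
- **Last checks:** Height was unchanged at 78.43 mm with about 15 N of downward push. The tool had turned 45.0°, and in the last wrist picture the bar pointed at the green mark.
- **Not checked:** I judged that final alignment by eye from the picture; I did not compute it. I took no final picture of the hex key set. The board is in the last wrist picture but I did not measure its position. The arm's path stayed well above both.
- **Disagreement:** Two ways of fitting the flange centre differed by about 1 mm along the bar. That was within the fit's clearance.

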